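Collapse the lamp masts, load the packing board, press the call pedal

ROBOT

A 7-joint arm with a two-finger parallel gripper is mounted at the origin on the work surface. World frame = base frame: x ahead of the robot, y to its left, z up, the work surface at z = 0. Lengths are in mm, angles in rad, forces in N, time in s.
With the tool pointing down it reaches from about 400 to 900 mm from the base axis. Payload 5.6 kg.
Tool frame: the origin (TCP) lies midway between the tips of the shut fingers; the grasp point (between the pads) lies 19 mm behind it; z points along the fingers, y is the line along which they close (so a half turn about z gives the same grasp; the last joint's range is limited). The gripper opens to 92 mm and grips with 3 to 60 N. Pads are 20 mm wide; open, the fingers measure 128 mm over their backs; the gripper's body (75 mm by 189 mm) begins 69 mm behind the grasp point.
Start: joints at [1.214, 0.468, -0.012, 1.603, 0.006, 1.071, -0.056], TCP at [200.597, -618.28, 214.592] pointing down, gripper open.
Joint ranges: [-2.53, 2.53], [-0.31, 2.02], [-1.57, 1.55], [0.28, 2.44], [-1.29, 4.43], [0.15, 1.84], [-2.92, 2.92]. Speed limits (rad/s): [2.57, 2.57, 3.14, 3.14, 3.14, 3.14, 3.14].

INTERFACE

Orientations are given as a rotation vector (axis times angle).
In Python, from cell import robot, grip, kin, viewer gives the robot as it stands. Calls block until the motion is done:
- robot.movep(position, orientation): joint-space move of the TCP to a pose.
- robot.servo_line(position, feed=150, rotation=None): straight line of the TCP; rotation=None keeps the orientation; feed is the mean speed in mm/s.
- robot.goto_joints(angles): joint-space move.
- grip(opening, newtons=None): opening from 0.0 (shut) to 1.0 (fully open); newtons is the grip in N (None keeps the last); returns when the fingers have stopped.
- robot.hold(seconds).
- kin.ik(position, orientation): joint angles nearest the present ones, or None.
- robot.observe(): the state.
- viewer.read_camera(name): name is "scene" or "top" or "wrist"; returns the picture (420x560x3 uint8, red, green, blue); there is no depth.
- viewer.camera_info(name): a dict with "camera_matrix" (3x3 intrinsics, pixels), "k1" (the pictures are not rectified: a ray, as slopes to the right and down, at radius r is drawn at 1 + k1 r^2 times it, then the intrinsics apply), "R" (3x3) and "t" (3): a world point X has camera coordinates R X + t. Camera axes: x right, y down, z forward; pixel columns grow to the right and rows downward; lengths in mm; the calibration is good to about 2 mm. A picture is of the moment at which its call begins: read the wrist's pose just before it. camera_info takes no time and is no camera call; for the wrist camera it gives the pose at the moment of the call.
A pose or a line that the arm cannot do raises robot.IKError and nothing moves.
- robot.job_done(): hands the job in; it is judged then, once.
Trained networks look in the newest picture that a camera, given by its name, has taken for a name from the list of things; names that differ only in an ending like _2 or _b are one class to them, and where a whole thing is asked for, a point or a joint stands for the part that bears it (a point fixed in the world has none). Each returns a list of dicts, best first, with "confidence" (0 to 1); they miss things now and then, are a little off and sometimes report something else, mostly with a low value. They report only what shows in the picture. A call takes as long as a camera call. They do not tell look-alikes from the thing itself.
- viewer.silhouettes(name, camera): "mask" (420x560 bool, what is visible of it).
- viewer.pinpoint(name, camera): "at" ([x, y, z] in mm, in the coordinates of the camera as it stood for that picture, good to about 4 mm: a listed point, or the origin of a listed thing).
The state is a dict: "t": time; "joints": joint angles; "joint_velocities": joint speeds; "joint_torque": joint torques, N m; "tcp_pos": TCP position; "tcp_rot": TCP orientation; "contact_force": force on the tool from outside, world axes, zero at the start; "wrist_torque": the same for the moment, N m; "grip_width": opening from 0.0 (shut) to 1.0 (fully open); "grip_force": force on a finger pad.
Only numpy, scipy, OpenCV 4.12 (cv2) and the standard library are available. Lean on these libraries where they do the work, as an engineer would, in place of code of your own. Each camera call takes 0.05 s, during which the arm holds its last target. There are 200 camera calls.

TASK

Collapse every telescopic lamp mast on the rubber mat fully home, in each the innermost tube first, and stand them all upright on the plywood packing board, whole foot on the board, steady and still fully collapsed. When they all stand there, press the spring pedal right down to its stop to call for collection, hold it there for a moment, and let it come back up; leave the screwdriver, relay block and duct offcut where they are.

Things in the scene. Friction and masses are not known exactly. Their poses are not given: they have to be found in the camera images.
- mast1: tall telescopic lamp mast, standing, 0.55 kg: dark steel foot disc 56 mm across, 12 mm thick; aluminium outer tube 42 mm across, its top 130 mm above the foot's underside. Origin: centre of the foot's underside; z up the tube. 148 mm tall when home, 268 mm pulled out. Only friction holds the tubes: lifting by the middle or inner one pulls it out. None if absent
- mast1_middle (a joint): how far the middle tube (31 mm across, black collar 38 mm across and 8 mm thick on its top, resting on the outer tube's rim when home) stands out of the outer tube, m: 0 fully home, 0.060 right out. Slides with about 10 N of friction
- mast1_inner (a joint): how far the inner tube (21 mm across, grey cap 29 mm across and 10 mm thick on its top, resting on the middle's collar when home) stands out of the middle tube, m: 0 home, 0.060 right out. Slides with about 4 N of friction. The cap's top is at 148 mm + both extensions above the foot's underside
- mast2: tall telescopic lamp mast, standing, 0.55 kg: dark steel foot disc 56 mm across, 12 mm thick; aluminium outer tube 42 mm across, its top 130 mm above the foot's underside. Origin: centre of the foot's underside; z up the tube. 148 mm tall when home, 268 mm pulled out. Only friction holds the tubes: lifting by the middle or inner one pulls it out. None if absent
- mast2_middle (a joint): how far the middle tube (31 mm across, black collar 38 mm across and 8 mm thick on its top, resting on the outer tube's rim when home) stands out of the outer tube, m: 0 fully home, 0.060 right out. Slides with about 10 N of friction
- mast2_inner (a joint): how far the inner tube (21 mm across, grey cap 29 mm across and 10 mm thick on its top, resting on the middle's collar when home) stands out of the middle tube, m: 0 home, 0.060 right out. Slides with about 4 N of friction. The cap's top is at 148 mm + both extensions above the foot's underside
- mast3: short telescopic lamp mast, standing, 0.55 kg: dark steel foot disc 56 mm across, 12 mm thick; aluminium outer tube 42 mm across, its top 105 mm above the foot's underside. Origin: centre of the foot's underside; z up the tube. 123 mm tall when home, 213 mm pulled out. Only friction holds the tubes: lifting by the middle or inner one pulls it out. None if absent
- mast3_middle (a joint): how far the middle tube (31 mm across, black collar 38 mm across and 8 mm thick on its top, resting on the outer tube's rim when home) stands out of the outer tube, m: 0 fully home, 0.045 right out. Slides with about 10 N of friction
- mast3_inner (a joint): how far the inner tube (21 mm across, grey cap 29 mm across and 10 mm thick on its top, resting on the middle's collar when home) stands out of the middle tube, m: 0 home, 0.045 right out. Slides with about 4 N of friction. The cap's top is at 123 mm + both extensions above the foot's underside
- mast4: short telescopic lamp mast, standing, 0.55 kg: dark steel foot disc 56 mm across, 12 mm thick; aluminium outer tube 42 mm across, its top 105 mm above the foot's underside. Origin: centre of the foot's underside; z up the tube. 123 mm tall when home, 213 mm pulled out. Only friction holds the tubes: lifting by the middle or inner one pulls it out. None if absent
- mast4_middle (a joint): how far the middle tube (31 mm across, black collar 38 mm across and 8 mm thick on its top, resting on the outer tube's rim when home) stands out of the outer tube, m: 0 fully home, 0.045 right out. Slides with about 10 N of friction
- mast4_inner (a joint): how far the inner tube (21 mm across, grey cap 29 mm across and 10 mm thick on its top, resting on the middle's collar when home) stands out of the middle tube, m: 0 home, 0.045 right out. Slides with about 4 N of friction. The cap's top is at 123 mm + both extensions above the foot's underside
- mat: black rubber mat 270 x 270 x 4 mm, fixed, on which the masts wait. Origin: centre of its underside
- board: plywood packing board 280 x 280 x 12 mm, fixed to the bench. Origin: centre of its underside; x and y along its sides; its top is 12 mm above the origin
- pedal (a joint): spring pedal, steel plate 175 x 80 mm hinged at its far end, its free edge raised towards the robot; rad: 0 at rest (tread sloping up 0.28 rad towards the free edge), 0.25 pressed down on its stop. It springs back; at the tread it takes about 4 N to start it and 9 N to reach the stop
- pedal_pad (a point): centre of the ribbed rubber tread (70 x 74 mm), on its upper face, at the pedal's free end; moves with the pedal: 76 mm above the bench at rest, 43 mm at the stop. Press straight down on it. x points along the pedal to the hinge, whose axis is level along y, 126 mm away and 32 mm above the bench
- screwdriver: bystander: orange-handled screwdriver 190 mm long lying on the bench; origin mid-length
- relay: bystander: black relay block 75 x 66 x 61 mm; origin: centre of its underside
- duct: bystander: grey slotted wiring-duct offcut 180 mm long, 40 mm wide, 46 mm high; origin: centre of its underside
Not all that is in view belongs to the job. What is shaped like the mast2 but orange or red is not meant.

How it is judged:
By the outcome, as a careful person would: the job done as asked, in the order asked, and still so for the second after the job is handed in, with the robot touching nothing.
Of mast1, mast2, mast3, mast4 only 3 to 4 are there at a start; the rules pass over those that are not, and their reading is None.
At some moment in a run one of mast1, mast2, mast3, mast4 may be knocked a few centimetres aside while the robot is not near it.
It also fails if it takes over 210 s, if anything falls off the work surface, if the arm or the gripper's body presses on something with over 40 N, if the wrist force passes 120 N, or if a joint passes its speed limit or range.

## Working session

There is one attempt and no reset: what is moved stays moved. The work goes in short steps, each a Python script; the robot and the scene stay as the last script left them, time stands still between calls to the robot, and variables do not carry over. Pictures are saved under pics/ and viewed, at most 14 in all, crops included, and the job is handed in when it is done.

```bash
ls; mkdir -p pics; cat > h.py <<'E'
import numpy as np, cv2
from cell import robot, grip, kin, viewer
def w(cam,p,info=None):
    i=info or viewer.camera_info(cam); return np.array(i["R"]).T@(np.array(p)-np.array(i["t"]))
def save(cam,n):
    im=viewer.read_camera(cam); cv2.imwrite(f"pics/{n}.png",im[:,:,::-1]); return im
def proj(cam,X):
    i=viewer.camera_info(cam); c=np.array(i["R"])@np.array(X)+np.array(i["t"]); s=c[:2]/c[2]; s=s*(1+i["k1"]*(s@s)); K=np.array(i["camera_matrix"])
    return (K[:2,:2]@s+K[:2,2]).round(0)
E
python3 - <<'E'
from h import *
np.set_printoptions(precision=1,suppress=True)
a=save("scene","s0");b=save("top","t0")
for c in ("scene","top"):
    for n in ["mast1","mast3","mat","board","pedal_pad","relay","duct","screwdriver"]:
        for d in viewer.pinpoint(n,c): 
            p=w(c,d["at"]); print(c,n,p,round(d["confidence"],2),proj(c,p))
o=robot.observe();print(o["t"],o["tcp_rot"],o["contact_force"])
E
```

```text
pics
scene mast1 [599.  293.9   4.8] 0.95 [350. 211.]
scene mast1 [781.2 279.1   1.5] 0.9 [404. 242.]
scene mast1 [697.8 491.7   0.3] 0.86 [416. 197.]
scene mast1 [480.5 341.    6.6] 0.8 [328. 189.]
scene mast1 [445.4 184.    3.1] 0.7 [283. 207.]
scene mast1 [363.8  22.2  -0.5] 0.63 [221. 221.]
scene mast3 [599.  293.9   4.8] 0.95 [350. 211.]
scene mast3 [781.2 279.1   1.5] 0.9 [404. 242.]
scene mast3 [697.8 491.7   0.3] 0.86 [416. 197.]
scene mast3 [480.5 341.    6.6] 0.8 [328. 189.]
scene mast3 [445.4 184.    3.1] 0.7 [283. 207.]
scene mast3 [363.8  22.2  -0.5] 0.63 [221. 221.]
scene mat [519.2 250.8  -2.8] 0.67 [318. 209.]
scene board [ 504.5 -253.2    2.3] 0.74 [166. 300.]
scene pedal_pad [488.    1.4  78.4] 0.93 [244. 219.]
scene relay [768.2  -1.1  -4.1] 0.78 [333. 300.]
scene relay [575.7 163.3   2.8] 0.62 [314. 229.]
scene relay [765.2 178.7  -1. ] 0.26 [378. 259.]
scene duct [ 770.  -189.2    1.4] 0.94 [273. 352.]
scene screwdriver [765.5 177.   -0.6] 0.72 [377. 259.]
scene screwdriver [519.4 250.   -1.5] 0.7 [318. 209.]
scene screwdriver [ 768.5 -188.7   -0.2] 0.22 [273. 35
[... 202 characters left out ...]
[573.2 156.5   5.5] 0.65 [252. 210.]
top mast1 [447.8 184.1   8.4] 0.62 [241. 258.]
top mast1 [780.  278.1   1.5] 0.57 [207. 132.]
top mast3 [482.2 341.9   3.3] 0.98 [182. 244.]
top mast3 [361.9  14.8   1.3] 0.88 [306. 291.]
top mast3 [602.4 290.2   5.9] 0.78 [201. 199.]
top mast3 [700.9 493.8   0.7] 0.68 [127. 162.]
top mast3 [573.2 156.5   5.5] 0.65 [252. 210.]
top mast3 [447.8 184.1   8.4] 0.62 [241. 258.]
top mast3 [780.  278.1   1.5] 0.57 [207. 132.]
top board [ 501.8 -261.3    0.1] 0.94 [412. 238.]
top pedal_pad [494.6   2.1  80.1] 0.77 [312. 241.]
top duct [ 770.1 -189.3    4.6] 0.68 [384. 135.]
top screwdriver [766.5 171.4   5.8] 0.72 [247. 137.]
0.9 [ 3.1  0.5 -0. ] [ 0.1 -0.   0.4]
```

```bash
python3 -c "
import cv2
a=cv2.imread('pics/s0.png')[60:330,130:480];b=cv2.imread('pics/t0.png')[60:330,90:490]
cv2.imwrite('pics/s0c.png',cv2.resize(a,None,fx=2.2,fy=2.2)[:, :780]);cv2.imwrite('pics/t0c.png',cv2.resize(b,None,fx=2,fy=2))"
```

```text
(no output)
```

View pics/s0c.png

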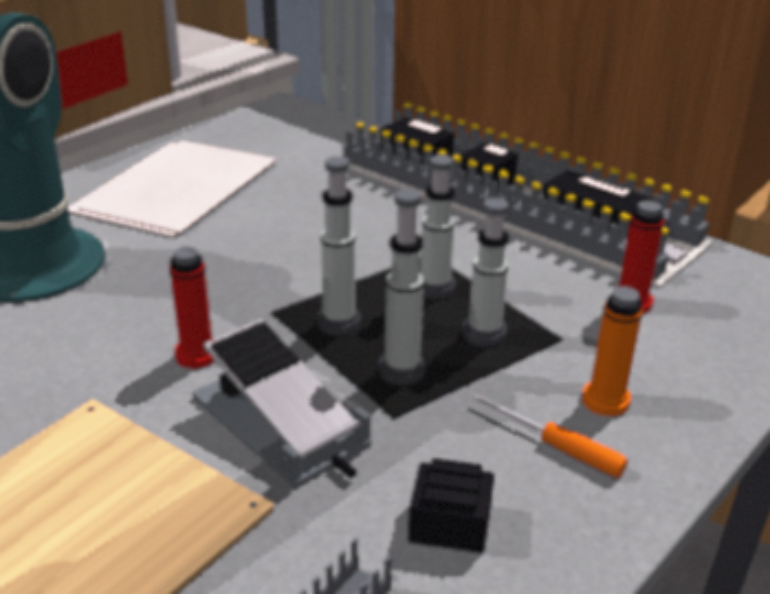

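View pics/t0c.png

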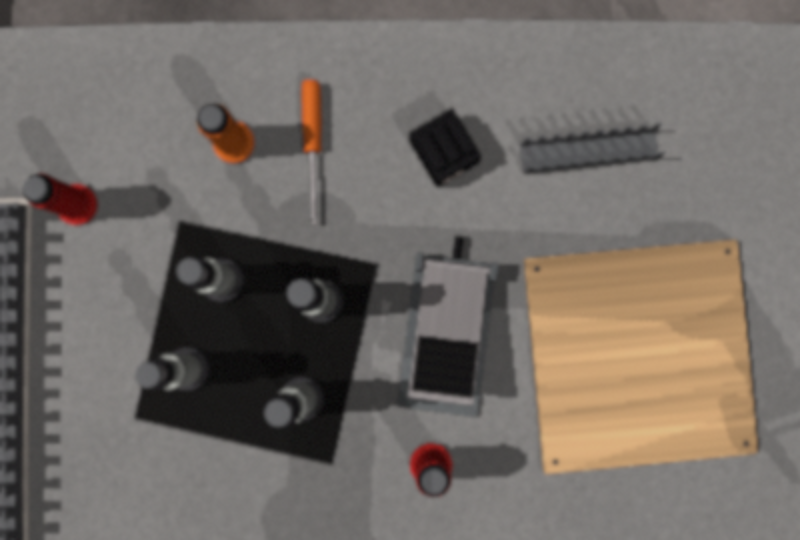

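Candidates: aluminium masts on the mat at top-crop pixels (205,275), (315,295), (172,370), (290,405). The look-alikes are orange (225,130), red (65,195) and red (432,465), all off the mat and left alone. The board is at (640,355) and the pedal tread at (445,365). Next I push the caps home with shut fingers and refine each position from above.

```bash
cat >> h.py <<'E'
DOWN=np.array([np.pi,0,0])
def allm(cams=("top","scene")):
    L=[]
    for c in cams:
        info=viewer.camera_info(c); viewer.read_camera(c)
        L+=[w(c,d["at"],info) for d in viewer.pinpoint("mast1",c)]
    return np.array(L).reshape(-1,3)
def locate(xy,cams=("top","scene"),r=60):
    for _ in range(3):
        L=allm(cams)
        if len(L): 
            L=L[np.linalg.norm(L[:,:2]-xy,axis=1)<r]
            if len(L): 
                print("loc",L.round(1).tolist()); return L.mean(0)[:2]
def fz(): return robot.observe()["contact_force"][2]
def push(xy):
    x,y=xy; grip(0.0,20)
    robot.servo_line([x,y,300],feed=200); robot.hold(.2); f0=fz(); z=284; log=[]
    robot.servo_line([x,y,z],feed=80)
    while z>124:
        z-=3 if z>157 or 150>z>133 else 1
        robot.servo_line([x,y,z],feed=35); f=fz()-f0; log.append((z,round(f,1)))
        if f>24 or (z<=153 and f>19) : break
    robot.hold(.2)
    print("push end",z,round(fz()-f0,1),robot.observe()["tcp_pos"],log[::4],log[-4:])
    robot.servo_line([x,y,310],feed=200); return z
E
python3 - <<'E'
from h import *
print(viewer.camera_info("wrist")["camera_matrix"],)
p=robot.observe()["tcp_pos"]; robot.servo_line([p[0],p[1],340],feed=200)
xy=locate(np.array([446,184]))
robot.movep([xy[0],xy[1],340],DOWN)
save("wrist","w0"); info=viewer.camera_info("wrist")
for d in viewer.pinpoint("mast1","wrist"): print(w("wrist",d["at"],info).round(1),d["confidence"])
o=robot.observe();print(o["t"],o["joints"],o["tcp_pos"],o["contact_force"])
push(xy); print(robot.observe()["t"])
E
```

```text
[[291.00515115   0.         274.67133844]
 [  0.         291.00515115 205.79308296]
 [  0.           0.           1.        ]]
loc [[443.8, 184.1, 5.9], [447.4, 187.6, 6.4]]
[479.9 339.5   3.3] 0.78
[573.6 158.6   7.1] 0.71
[600.9 293.4   4.7] 0.66
[360.   16.5   0. ] 0.66
4.925 [ 0.65154619  0.31545765 -1.32356142  1.78342776  0.3180477   1.29244582
 -2.32188361] [445.92457511 185.32520489 339.92300419] [ 0.33998502  0.00469808 -0.27647948]
push end 150 22.6 [446.80281954 186.81678841 152.2753776 ] [(281, np.float64(0.2)), (269, np.float64(-0.6)), (257, np.float64(0.5)), (245, np.float64(1.1)), (233, np.float64(1.1)), (221, np.float64(0.6)), (209, np.float64(0.4)), (197, np.float64(3.8)), (185, np.float64(5.0)), (173, np.float64(5.4)), (161, np.float64(6.4)), (153, np.float64(8.3))] [(153, np.float64(8.3)), (152, np.float64(8.4)), (151, np.float64(15.2)), (150, np.float64(22.8))]
20.325
```

```bash
python3 - <<'E'
from h import *
robot.movep([446,20,330],DOWN)
a=save("scene","s1")
cv2.imwrite('pics/s1c.png',cv2.resize(a[110:250,230:400,::-1],None,fx=4,fy=4,interpolation=cv2.INTER_CUBIC))
for x,y in [(446,186),(574,158),(481,341),(601,292)]:
    print([proj("scene",[x,y,z]).tolist() for z in (4,109,127,134,152)])
E
```

```text
[[284.0, 207.0], [284.0, 175.0], [284.0, 169.0], [284.0, 166.0], [284.0, 160.0]]
[[312.0, 229.0], [313.0, 196.0], [313.0, 189.0], [314.0, 187.0], [314.0, 181.0]]
[[328.0, 190.0], [329.0, 159.0], [330.0, 154.0], [330.0, 151.0], [330.0, 146.0]]
[[350.0, 212.0], [353.0, 179.0], [354.0, 174.0], [354.0, 171.0], [355.0, 165.0]]
```

View pics/s1c.png

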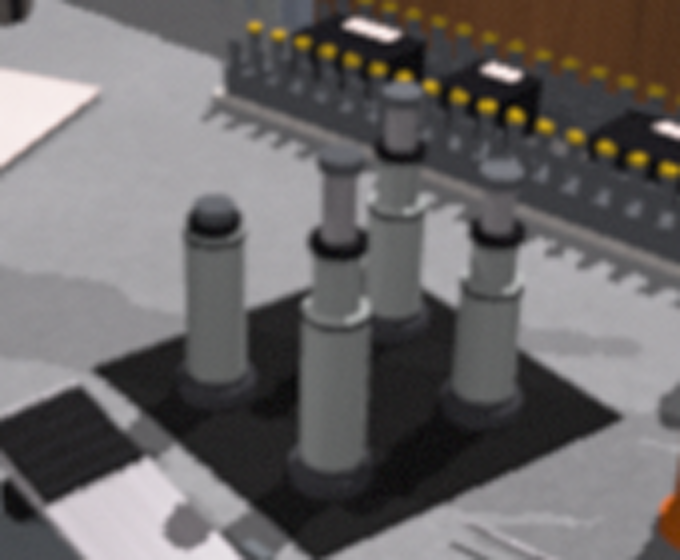

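The left mast is now home: at crop (215,215) the cap sits on the collar and the collar on the rim. By its rim height it is tall. The front mast (335,310) is tall, and the rear (400,205) and right (490,285) ones are short. I'll push those three next.

```bash
sed -i 's/z-=3 if z>157 or 150>z>133 else 1/z-=5 if z>162 or 148>z>137 else 1/; s/while z>124/while z>121/' h.py
python3 - <<'E'
from h import *
for g in [(574,158),(601,292),(481,341)]:
    xy=locate(np.array(g),cams=("top","scene")); robot.servo_line([xy[0],xy[1],310],feed=250); push(xy); print(robot.observe()["t"])
robot.servo_line([470,30,310],feed=300)
a=save("scene","s2")
cv2.imwrite('pics/s2c.png',cv2.resize(a[110:250,230:400,::-1],None,fx=4,fy=4,interpolation=cv2.INTER_CUBIC))
print(allm().round(1).tolist(),robot.observe()["t"])
E
```

```text
loc [[572.9, 160.5, 3.4], [574.2, 162.0, 3.0]]
push end 149 19.7 [574.90195363 162.16914018 152.34973537] [(279, np.float64(-2.0)), (259, np.float64(-1.9)), (239, np.float64(-1.1)), (219, np.float64(-1.1)), (199, np.float64(-1.7)), (179, np.float64(5.4)), (159, np.float64(4.6)), (155, np.float64(7.1)), (151, np.float64(9.9))] [(152, np.float64(6.9)), (151, np.float64(9.9)), (150, np.float64(14.3)), (149, np.float64(20.1))]
34.45
loc [[600.2, 292.7, 4.0]]
push end 123 21.9 [601.28508745 293.81186398 127.38285711] [(279, np.float64(0.5)), (259, np.float64(0.5)), (239, np.float64(0.1)), (219, np.float64(-0.5)), (199, np.float64(-0.1)), (179, np.float64(0.2)), (159, np.float64(0.5)), (155, np.float64(8.0)), (151, np.float64(8.7)), (147, np.float64(8.2)), (135, np.float64(8.3)), (131, np.float64(8.7)), (127, np.float64(7.7)), (123, np.float64(21.2))] [(126, np.float64(8.8)), (125, np.float64(12.0)), (124, np.float64(17.9)), (123, np.float64(21.2))]
52.0083
loc [[477.0, 330.4, 4.9]]
push end 124 22.9 [477.8695311  331.68918022 127.27221272] [(279, np.float64(0.2)), (259, np.float64(-0.7)), (239, np.float64(0.7)), (219, np.float64(-0.2)), (199, np.float64(-0.1)), (179, np.float64(-0.2)), (159, np.float64(4.9)), (155, np.float64(8.7)), (151, np.float64(7.7)), (147, np.float64(7.3)), (135, np.float64(7.5)), (131, np.float64(8.6)), (127, np.float64(9.4))] [(127, np.float64(9.4)), (126, np.float64(12.1)), (125, np.float64(17.0)), (124, np.float64(22.7))]
69.3
[[601.1, 289.9, 5.0], [702.5, 492.5, 3.0], [783.0, 277.8, -1.4], [475.9, 329.0, 6.7], [444.4, 184.4, 7.5], [572.3, 159.9, 3.8], [600.8, 292.5, 3.8], [444.9, 186.3, 4.1], [696.9, 493.7, 0.4], [572.3, 161.8, 2.2], [362.3, 18.6, 1.3], [785.0, 279.3, 2.3]] 70.7
```

View pics/s2c.png

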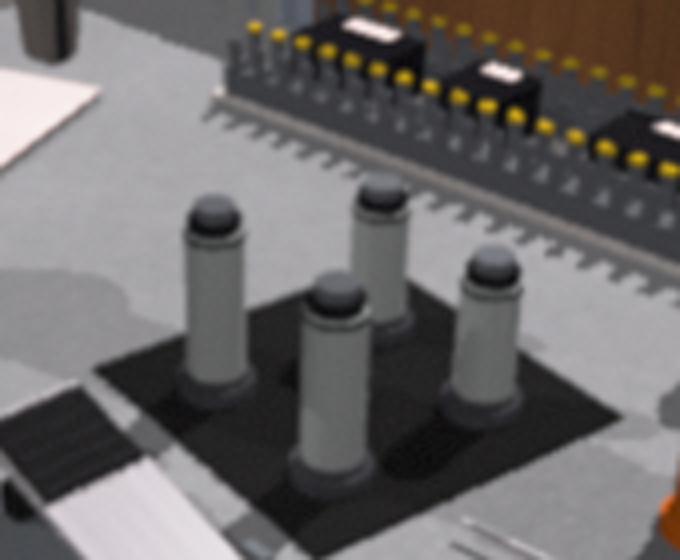

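All four are home: caps sit on collars and collars on rims at crop (215,215), (335,295), (380,195) and (490,270). The rear mast was knocked about 11 mm, to (477,330). Carrying the first one now.

```bash
cat >> h.py <<'E'
def carry(g,h,spot):
    xy=locate(np.array(g)); x,y=xy; zg=4+h-19
    grip(1.0,35); robot.servo_line([x,y,h+150],feed=300); robot.servo_line([x,y,zg],feed=120)
    grip(0.0,35); robot.hold(.2); print("grip mm",robot.observe()["grip_width"]*92,robot.observe()["grip_force"])
    robot.servo_line([x,y,zg+30],feed=60); robot.servo_line([x,y,zg+190],feed=180)
    robot.hold(.2); f0=fz(); print("weight",f0)
    u,v=spot; zt=12+h-19
    robot.servo_line([u,v,zg+190],feed=260); robot.servo_line([u,v,zt+6],feed=150); robot.hold(.2); f0=fz()
    z=zt+6
    while z>zt-4:
        z-=1; robot.servo_line([u,v,z],feed=25); f=fz()-f0
        if f>5: break
    print("touch",z-zt,f,robot.observe()["tcp_pos"])
    grip(1.0); robot.hold(.2); robot.servo_line([u,v,zt+30],feed=60); robot.servo_line([u,v,h+170],feed=250)
    print("t",robot.observe()["t"])
E
python3 - <<'E'
from h import *
carry((446,186),95,(428,-332))
robot.servo_line([480,0,270],feed=300)
a=save("scene","s3");save("top","t3")
i=viewer.pinpoint("mast1","top");print([w("top",d["at"]).round(0).tolist() for d in i])
cv2.imwrite('pics/s3c.png',cv2.resize(a[150:420,0:400,::-1],None,fx=2,fy=2,interpolation=cv2.INTER_CUBIC))
E
```

```text
loc [[442.4, 183.5, 8.4], [446.9, 182.1, 7.0]]
grip mm 41.586158867583706 34.9511057138443
weight -4.459399313177912
touch -1 8.78094995153278 [ 428.35259806 -332.00332306   88.04298927]
t 85.2833
[[706.0, 493.0, 2.0], [572.0, 160.0, 4.0], [428.0, -333.0, 16.0], [781.0, 278.0, -3.0], [358.0, 19.0, 3.0], [600.0, 293.0, 8.0], [474.0, 328.0, 5.0]]
```

View pics/s3c.png

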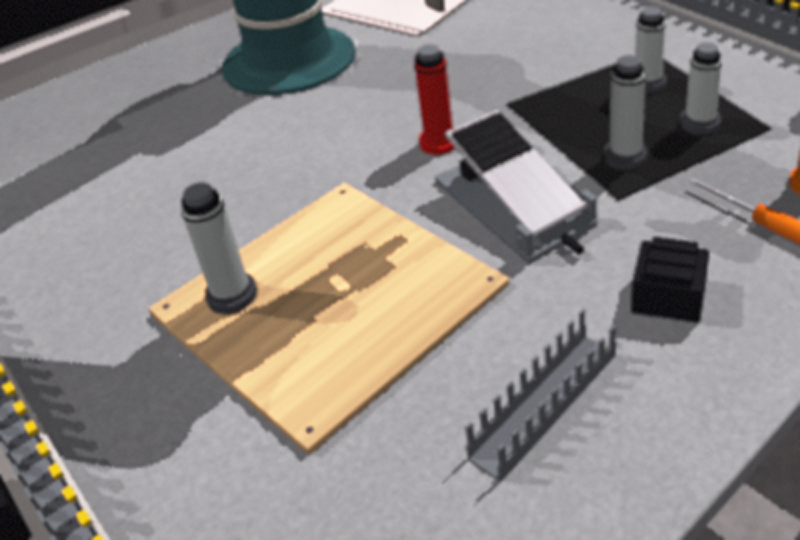

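The first mast stands collapsed at crop (225,290), its whole foot on the board. Carrying the other three.

```bash
python3 - <<'E'
from h import *
carry((573,160),95,(575,-332))
carry((600,292),70,(575,-185))
carry((475,329),70,(430,-185))
robot.servo_line([488,60,270],feed=300)
a=save("scene","s4");save("top","t4")
i=viewer.pinpoint("mast1","top");print([w("top",d["at"]).round(0).tolist() for d in i])
i=viewer.pinpoint("pedal_pad","top");print([w("top",d["at"]).round(0).tolist() for d in i])
cv2.imwrite('pics/s4c.png',cv2.resize(a[150:420,0:400,::-1],None,fx=2,fy=2,interpolation=cv2.INTER_CUBIC))
print(robot.observe()["t"])
E
```

```text
loc [[575.3, 155.8, 7.8], [573.7, 161.5, 1.9]]
grip mm 41.76907907651528 34.95094120502472
weight -6.261113669732012
touch -1 9.560083700521776 [ 575.38475635 -331.96192348   88.08679469]
t 100.1
loc [[605.5, 290.8, 8.1], [603.4, 294.3, 3.7]]
grip mm 41.58907384194266 34.99144792556763
weight -5.140848651257522
touch -1 9.486878783536001 [ 575.13910134 -184.9943861    62.87503916]
t 114.9167
loc [[476.5, 328.1, 5.4]]
grip mm 41.62481696458353 34.97104525566101
weight -4.75158537321423
touch -1 11.824434984920588 [ 430.20313247 -185.10985701   62.6843489 ]
t 129.525
[[703.0, 493.0, 5.0], [430.0, -183.0, 12.0], [571.0, -186.0, 13.0], [782.0, 274.0, -2.0], [429.0, -335.0, 18.0], [575.0, -334.0, 11.0]]
[[490.0, 0.0, 79.0], [502.0, -259.0, 5.0]]
130.7167
```

View pics/s4c.png

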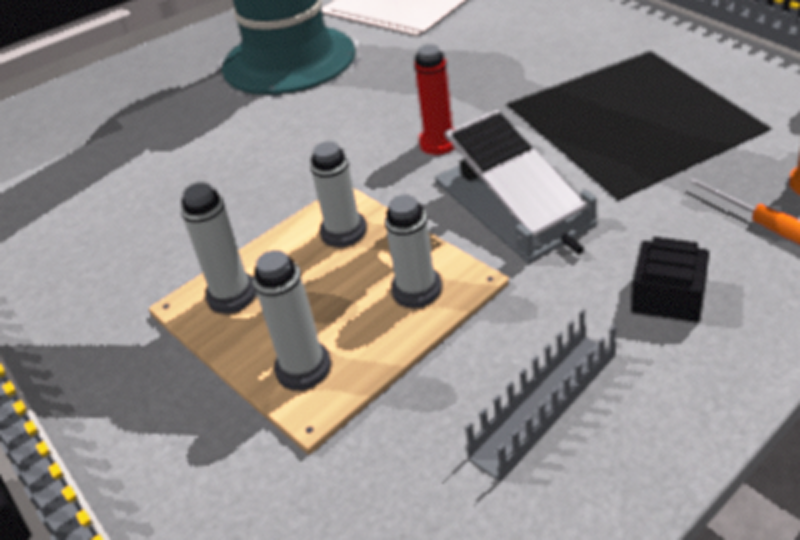

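All four stand on the board, collapsed and with feet inside the edges: crop (230,295), (300,365), (340,230) and (415,290). The pedal is next.

```bash
python3 - <<'E'
from h import *
x,y=489,1
grip(0.0,20); robot.servo_line([x,y,150],feed=200); robot.servo_line([x,y,88],feed=80); robot.hold(.3); f0=fz(); z=88; log=[]
while z>36:
    z-=2 if z>48 else 1
    robot.servo_line([x,y,z],feed=40); f=fz()-f0; log.append((z,round(float(f),1)))
    if f>24: break
robot.hold(1.2); print(log[::3],log[-4:],fz()-f0,robot.observe()["tcp_pos"])
a=save("scene","s5")
robot.servo_line([x,y,95],feed=50); robot.servo_line([x,y,280],feed=200); robot.servo_line([480,180,300],feed=250); robot.hold(.5)
b=save("scene","s6"); i=viewer.pinpoint("pedal_pad","scene");print([w("scene",d["at"]).round(0).tolist() for d in i])
c=np.hstack([a[150:400,40:330],b[150:400,40:330]])[:,:,::-1]
cv2.imwrite('pics/s56.png',cv2.resize(c,None,fx=1.35,fy=1.35,interpolation=cv2.INTER_CUBIC)); print(robot.observe()["t"])
E
```

```text
[(86, -0.8), (80, 0.0), (74, 2.8), (68, 4.7), (62, 5.1), (56, 6.3), (50, 6.2), (46, 6.8), (43, 18.9)] [(45, 7.1), (44, 10.1), (43, 18.9), (42, 27.7)] 28.41954104649328 [487.58886602   1.1432554   43.6389524 ]
[[491.0, 2.0, 73.0]]
145.6167
```

View pics/s56.png

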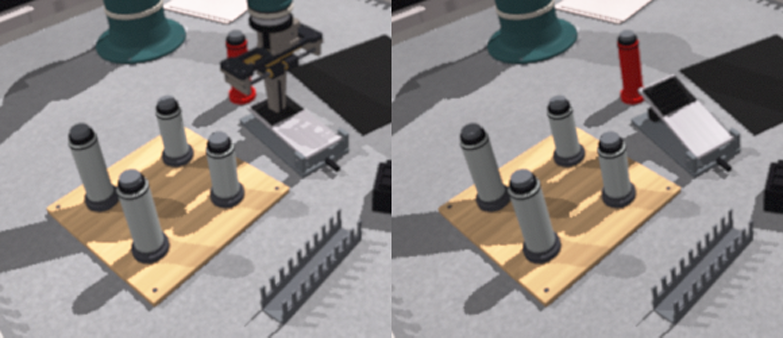

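The left picture shows the pedal down on its stop at (300,135), held with 28 N. The right one shows it back up at (690,110), with all four masts still standing collapsed on the board.

```bash
python3 -c "
from h import *
print(robot.job_done())"
```

```text
the job is handed in; nothing more can be done
None
```

All four masts were collapsed, stood on the board and still home when last seen; the pedal was pressed to its stop, held about 1 s and released, the bystanders were not touched, and the job was handed in at about 146 s.

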